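Count three tablets through the gate of a counting tray

TASK

Count out three tablets: with the fingertips, sweep any three of the five tablets on the counting tray one at a time through the gate in its guard, so that they drop into the trough, and leave the other two lying on the platform. Only slide the tablets along the tray, never pick one up or pass it over the rim, and leave the jars, the bottle and the spatula where they stand.

Things in the scene. Friction and masses are not known exactly. Their poses are not given: they have to be found in the camera images.
- tray: blue plastic tablet counting tray, fixed to the bench. Origin at bench height under the middle of its platform; z up, y from platform to trough. The platform is flat, 38 mm above the bench, from x -100 to 100 mm and y -85 to 89 mm. An upright rim 5 mm thick rises 16 mm above it on the -x, +x and -y sides; on the +y side a guard of that height parts it from the trough
- gate (a point): middle of the gate, the guard's only opening, on the platform's surface: tray frame x 0, y 87, z 38 mm; axes as the tray's. The gate is 48 mm wide (x -24 to 24 mm), open above; the guard is 4 mm thick (y 85 to 89 mm), its two gate posts are round, 6 mm thick. Tablets go through along +y and tip over the platform's edge, 2 mm beyond this point
- trough (a point): middle of the trough's floor: tray frame x 0, y 137, z 4 mm. The floor is flat from y 117 to 157 mm; a side slopes up to the platform's edge (y 89 mm, z 38 mm) at 50 degrees. The trough is as long as the tray (x -100 to 100 mm). Its outer wall (y 157 to 162 mm) and its -x end are 46 mm high above the bench; its +x end is a pouring lip 30 mm high
- tablet1: one of five identical loose white tablets: plain disc 32 mm across, 9 mm thick, about 12 g, fine break line on top, slides easily on the tray (friction about 0.3). Origin at the centre of the disc, so 42.5 mm above the bench while it lies flat on the platform
- tablet2: one of five identical loose white tablets: plain disc 32 mm across, 9 mm thick, about 12 g, fine break line on top, slides easily on the tray (friction about 0.3). Origin at the centre of the disc, so 42.5 mm above the bench while it lies flat on the platform
- tablet3: one of five identical loose white tablets: plain disc 32 mm across, 9 mm thick, about 12 g, fine break line on top, slides easily on the tray (friction about 0.3). Origin at the centre of the disc, so 42.5 mm above the bench while it lies flat on the platform
- tablet4: one of five identical loose white tablets: plain disc 32 mm across, 9 mm thick, about 12 g, fine break line on top, slides easily on the tray (friction about 0.3). Origin at the centre of the disc, so 42.5 mm above the bench while it lies flat on the platform
- tablet5: one of five identical loose white tablets: plain disc 32 mm across, 9 mm thick, about 12 g, fine break line on top, slides easily on the tray (friction about 0.3). Origin at the centre of the disc, so 42.5 mm above the bench while it lies flat on the platform
- stock_jar: bystander: closed white jar with a red cap, 62 mm across, 78 mm high, beside the tray's -y rim. Origin under its base
- amber_bottle: bystander: closed amber bottle with a black cap, 54 mm across, 105 mm high, beside the tray's -y rim. Origin under its base
- empty_jar: bystander: open empty white jar, 66 mm across, 62 mm high, beyond the trough's outer wall. Origin under its base
- spatula: bystander: counting spatula lying on the bench on the tray's -x side, nearest the robot, steel blade along its own +x (109 mm), black handle along -x (90 mm), 18 mm wide, 10 mm high. Origin under its middle
Not all that is in view belongs to the job. Leave any green, pink or yellow look-alike of the tablet3 alone.

How it is judged:
By the outcome, as a careful person would: the job done as asked, in the order asked, and still so for the second after the job is handed in, with the robot touching nothing.
It also fails if it takes over 61 s, if anything falls off the work surface, if the arm or the gripper's body presses on something with over 40 N, if the wrist force passes 120 N, or if a joint passes its speed limit or range.

ROBOT

A 6-joint arm with a two-finger parallel gripper is mounted at the origin on the work surface. World frame = base frame: x ahead of the robot, y to its left, z up, the work surface at z = 0. Lengths are in mm, angles in rad, forces in N, time in s.
With the tool pointing down it reaches from about 350 to 975 mm from the base axis. Payload 7.1 kg.
Tool frame: the origin (TCP) lies midway between the tips of the shut fingers; the grasp point (between the pads) lies 19 mm behind it (ctrl.hold_point_z is the distance from the TCP to the grasp point, in mm); x points along the fingers, y is the direction in which the jaws open and shut, and the axes are right-handed (so a half turn about x gives the same grasp; the last joint's range is limited). The gripper opens to 88 mm and grips with 3 to 60 N. Pads are 20 mm wide; open, the fingers measure 115 mm over their backs; the gripper's body (75 mm by 178 mm) begins 61 mm behind the grasp point.
Start: joints at [-1.202, 0.423, 1.63, -0, 1.089, -0.019], TCP at [236.361, -578.566, 222.675] pointing down, gripper open.
Joint ranges: [-3, 3], [-0.9, 2.11], [0.09, 2.58], [-1.31, 4.45], [0.11, 2.69], [-2.54, 2.54]. Speed limits (rad/s): [2.39, 2.39, 3.01, 3.14, 3.14, 3.14].

INTERFACE

Orientations are given as a rotation vector (axis times angle).
In Python, from workcell import ctrl, get_image, calibration gives the robot as it stands.
- The arm moves only by the tool move_arm, never from a script. Its argument "rows" is a list of rows, each a list of 5 numbers: the shift along the world's x, y, z in mm, then the turn about the world's z in rad, then the closure, from -1 (fully open) to 1 (shut). In form: [[tx, ty, tz, roll, jaw], ...]. A call has 1 to 12 rows; each row is the pose to reach, as a shift and turn from the pose measured when the call began; what a row does not reach only later rows make up. A row lasts 1/8 s, in which the tool goes at most 62.5 mm and 10.7 degrees, less where a joint would pass 70% of its speed; a pose out of reach is approached as far as the arm can. A call with a gripper value outside its range is refused whole. The fingers move at their own pace and stop on an object; the grip force is fixed at half the most. Time passes only in rows, so rows that repeat a pose let the fingers close. It gives the time, the measured TCP pose, the force and the opening at its end, in the units of the state.
- ctrl.get_obs(): the state, without advancing time (a new reading comes with each control period).
- get_image(name): name is "scene" or "top"; returns the picture (420x560x3 uint8, blue, green, red); there is no depth.
- calibration(name): a dict with "fx", "fy", "cx", "cy" (pixels), "view" (4x4, takes a point from world to camera coordinates). Camera axes: x right, y up, looking along -z (the intrinsics and any distortion apply to the point x, -y, -z); pixel columns grow to the right and rows downward; lengths in mm; the calibration is good to about 2 mm. A picture is of the moment at which its call begins. calibration takes no time and is no camera call.
- ctrl.close_job(): hands the job in, once; it reports no verdict.
The state is a dict: "t": time; "qpos": joint angles; "qvel": joint speeds; "joint_torque": joint torques, N m; "ee_pos": TCP position; "orientation": TCP orientation; "ft_force": force on the tool from outside, world axes, zero at the start; "moment": the same for the moment, N m; "width": finger opening in mm.
Only numpy, scipy, OpenCV 4.12 (cv2) and the standard library are available. Lean on these libraries where they do the work, as an engineer would, in place of code of your own. Each camera call takes 0.05 s, during which the arm holds its last target.

## Working session

There is one attempt and no reset: what is moved stays moved. The work goes in short steps, Python scripts to look and compute and a tool call to move; the robot and the scene stay as the last step left them, time stands still between calls to the robot, and variables do not carry over. Pictures are saved under pics/ and viewed, and the job is handed in when it is done.

Besides the shell and the picture viewer there is one more tool, called after "Request:" as name([rows], argument=value, ...), one row to a line, values as JSON. move_arm: Moves the arm, as the interface text tells. Its arguments: {"type":"object","properties":{"rows":{"type":"array"}},"required":["rows"]}

```bash
mkdir -p pics; ls; python3 - <<'E'
from workcell import ctrl,get_image,calibration
import cv2
for n in("scene","top"):
    cv2.imwrite(f"pics/{n}0.png",get_image(n)); c=calibration(n); print(n,c)
o=ctrl.get_obs();print(o)
E
```

```text
pics
scene {'fx': 428.4000401423331, 'fy': 428.4000401423331, 'cx': 287.2828084333476, 'cy': 212.73790328009244, 'view': array([[ 5.00768397e-01,  8.65581135e-01,  5.58797879e-04,
        -2.83824373e+02],
       [-7.34722911e-01,  4.24720942e-01,  5.28955921e-01,
         3.98258951e+02],
       [ 4.57616933e-01, -2.65294970e-01,  8.48649116e-01,
        -1.08433394e+03],
       [ 0.00000000e+00,  0.00000000e+00,  0.00000000e+00,
         1.00000000e+00]])}
top {'fx': 426.20776367071426, 'fy': 426.20776367071426, 'cx': 282.11628568866837, 'cy': 208.9338078685583, 'view': array([[-3.17709752e-03, -9.99967593e-01,  7.39718191e-03,
         2.18369991e+00],
       [ 9.83314461e-01, -1.77855763e-03,  1.81905213e-01,
        -5.91896145e+02],
       [-1.81886162e-01,  7.85168655e-03,  9.83288246e-01,
        -6.83291875e+02],
       [ 0.00000000e+00,  0.00000000e+00,  0.00000000e+00,
         1.00000000e+00]])}
{'t': 0.1, 'qpos': array([-1.20201963e+00,  4.23766286e-01,  1.63060180e+00, -2.97363434e-05,
        1.08860183e+00, -1.90087331e-02]), 'qvel': array([ 0.0013558 , -0.00173963, -0.00278499, -0.00040119, -0.00042847,
       -0.00071449]), 'joint_torque': array([ 1.81183377e-04, -5.45615029e+01, -2.74325699e+01,  6.45494903e-02,
        1.87718763e-02, -2.91656261e-05]), 'ee_pos': array([ 236.16781623, -578.1216027 ,  221.98289591]), 'orientation': array([ 2.00915052,  0.39596772, -2.00969436]), 'ft_force': array([ 0.64920038,  0.44803932, -0.68269668]), 'moment': array([ 0.02732304, -0.02182617, -0.01593197]), 'width': 87.97835346441958}
```

View pics/scene0.png

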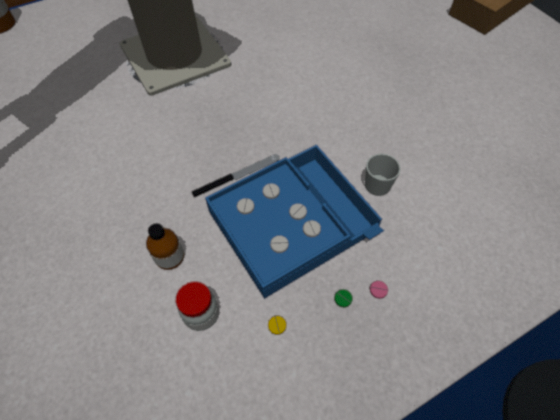

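View pics/top0.png

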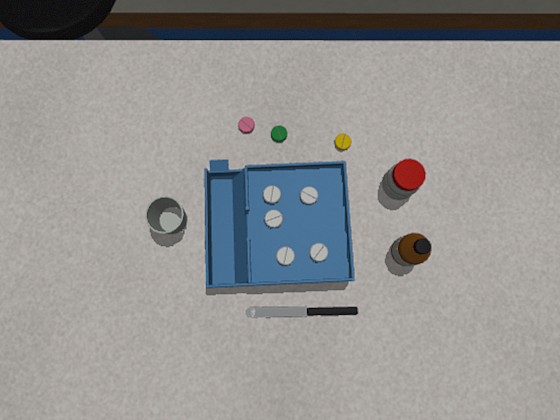

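```bash
cat > h.py <<'E'
import numpy as np,cv2
from workcell import ctrl,get_image,calibration
def ray(n,uv,z):
    c=calibration(n);V=np.array(c['view']);R=V[:3,:3];t=V[:3,3]
    uv=np.atleast_2d(uv).astype(float)
    d=np.c_[(uv[:,0]-c['cx'])/c['fx'],-(uv[:,1]-c['cy'])/c['fy'],-np.ones(len(uv))]@R
    o=-R.T@t
    return o+d*((z-o[2])/d[:,2])[:,None]
def proj(n,P):
    c=calibration(n);V=np.array(c['view']);q=np.atleast_2d(P)@V[:3,:3].T+V[:3,3]
    return np.c_[c['fx']*q[:,0]/-q[:,2]+c['cx'],c['fy']*-q[:,1]/-q[:,2]+c['cy']]
def tabs(n,im,z=47):
    g=im.astype(int); hsv=cv2.cvtColor(im,cv2.COLOR_BGR2HSV)
    blue=((hsv[...,0]>95)&(hsv[...,0]<120)&(hsv[...,1]>110)).astype(np.uint8)
    k,l,s,_=cv2.connectedComponentsWithStats(blue);b=np.uint8(l==1+np.argmax(s[1:,4]))if n=="x" else blue
    # biggest blob near tray
    c=calibration(n); out=[]
    w=((hsv[...,1]<70)&(hsv[...,2]>110)).astype(np.uint8)
    k,l,s,cc=cv2.connectedComponentsWithStats(w,connectivity=4)
    w2=cv2.morphologyEx(w,cv2.MORPH_CLOSE,np.ones((3,3)))
    k,l,s,cc=cv2.connectedComponentsWithStats(w2,connectivity=4)
    for i in range(1,k):
        if 100<s[i,4]<600: out.append((cc[i].round(1),s[i,4],ray(n,cc[i],z)[0].round(1)))
    return out,blue
E
python3 - <<'E'
from h import *
for n in("scene","top"):
    im=cv2.imread(f"pics/{n}0.png"); o,b=tabs(n,im)
    print(n); [print(*x) for x in o]
im=cv2.imread("pics/top0.png")
cv2.imwrite("pics/topz.png",cv2.resize(im[145:305,190:370],None,fx=4,fy=3.75,interpolation=cv2.INTER_CUBIC)[:600,:720])
E
```

```text
scene
[ 10.3 129.8] 578 [ 111.2 -399.5   47. ]
[270.8 189.9] 186 [514.1  -5.6  47. ]
[245. 205.] 201 [520.  -63.1  47. ]
[297.6 210.5] 203 [578.8  14.8  47. ]
[311.5 227.6] 222 [622.2  17.9  47. ]
[279.  243.2] 236 [620.6 -47.9  47. ]
top
[271.6 193.6] 253 [620.7  19.   47. ]
[308.8 194.6] 248 [618.8 -46.4  47. ]
[273.3 217.9] 257 [577.4  16.   47. ]
[318.5 251.5] 265 [518.8 -61.7  47. ]
[285.1 255.2] 271 [512.7  -4.3  47. ]
```

View pics/topz.png

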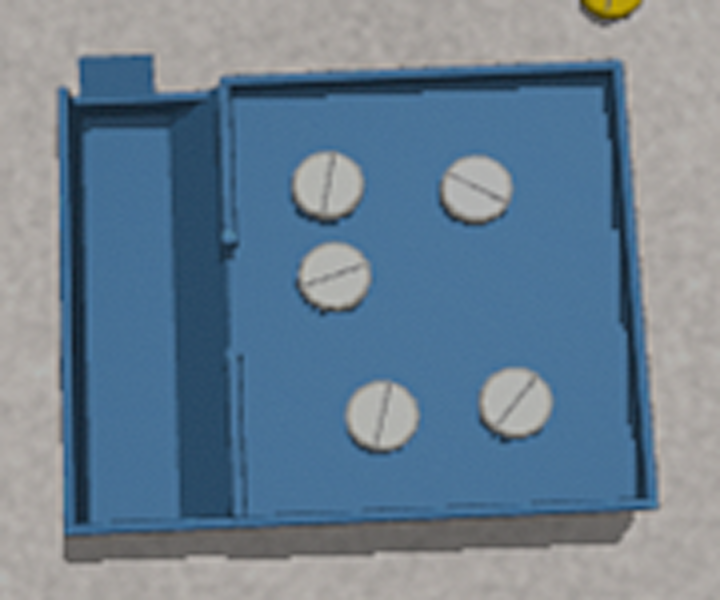

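```bash
python3 - <<'E'
from h import *
f=lambda p:[p[0]/4+190-.4,p[1]/3.75+145-.4]
px=[(621,61),(657,507),(62,88),(68,532)]
T=np.array([[105,-90],[-105,-90],[105,162],[-105,162]]);Z=[54,54,46,46]
W=np.array([ray("top",f(p),z)[0] for p,z in zip(px,Z)]);print(W.round(1))
A=T-T.mean(0);B=W[:,:2]-W[:,:2].mean(0)
th=np.arctan2((A[:,0]*B[:,1]-A[:,1]*B[:,0]).sum(),(A*B).sum());R=np.array([[np.cos(th),-np.sin(th)],[np.sin(th),np.cos(th)]])
t=W[:,:2].mean(0)-R@T.mean(0);print("th",th,"t",t);print("res",(T@R.T+t-W[:,:2]).round(1))
for n in("top","scene"):
    im=cv2.imread(f"pics/{n}0.png");big=cv2.resize(im,None,fx=4,fy=4,interpolation=cv2.INTER_CUBIC)
    for P in [(-105,-90,54),(105,-90,54),(24,87,38),(-24,87,38),(24,87,54),(-24,87,54),(-100,89,38),(100,89,38),(-105,162,46),(105,162,46),(0,87,38)]:
        u=proj(n,np.r_[R@np.array(P[:2])+t,P[2]])[0]*4+2;cv2.circle(big,tuple(int(v) for v in u),3,(0,0,255),-1)
    y,x=(145,190) if n=="top" else (140,195)
    cv2.imwrite(f"pics/{n}chk.png",big[y*4:y*4+600+40*0,x*4:x*4+780])
    for c,a,w in tabs(n,im)[0]: print(n,(R.T@(w[:2]-t)).round(1))
np.savez("tray.npz",R=R,t=t)
E
```

```text
[[ 678.3 -110.6   54. ]
 [ 470.5 -119.5   54. ]
 [ 667.6  137.5   46. ]
 [ 460.3  128.8   46. ]]
th 0.04216602307737245 t [570.71085664 -26.95228499]
res [[ 1.1 -1.8]
 [-0.9 -1.8]
 [ 1.2  1.9]
 [-1.3  1.7]]
top [51.9 43.8]
top [ 47.2 -21.5]
top [ 8.5 42.6]
top [-53.3 -32.5]
top [-57.   25.1]
scene [-474.8 -352.8]
scene [-55.7  23.7]
scene [-52.2 -34. ]
scene [ 9.8 41.4]
scene [53.3 42.6]
scene [ 49. -23.]
```

View pics/topchk.png

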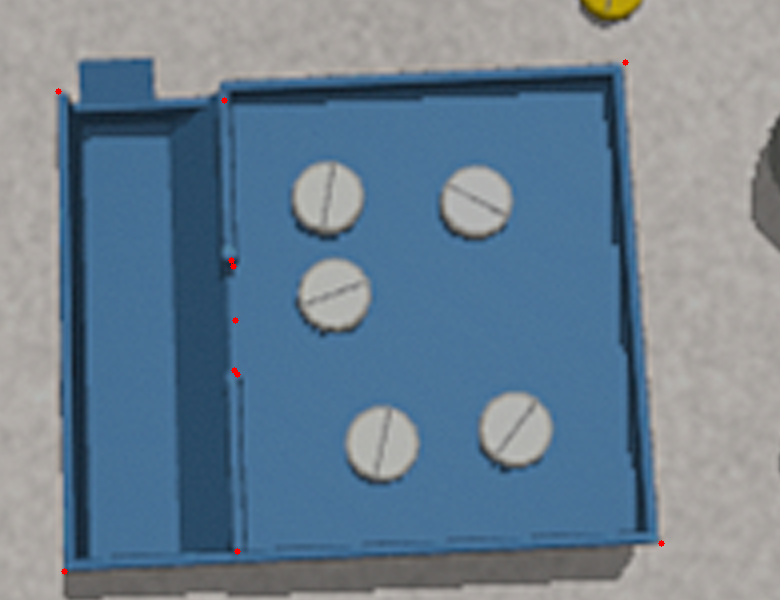

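View pics/scenechk.png

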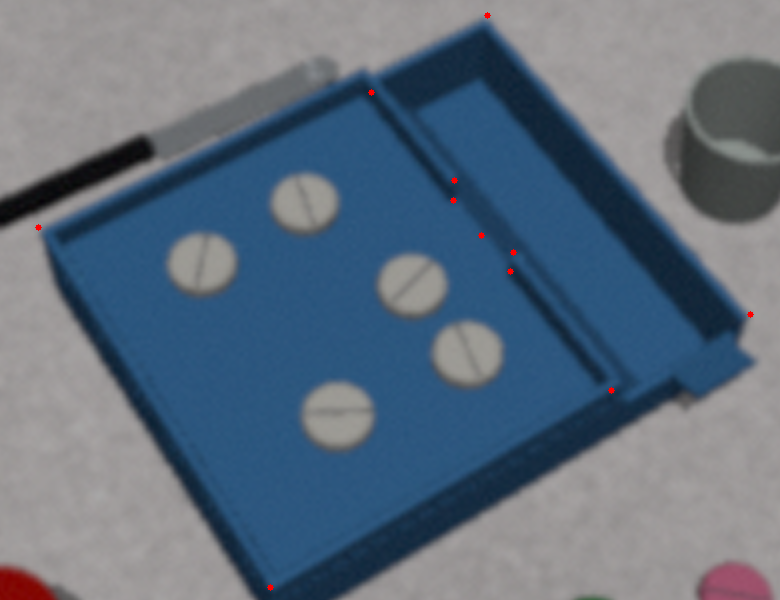

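```bash
python3 - <<'E'
from h import *
from scipy.spatial.transform import Rotation as Ro
o=ctrl.get_obs();M=Ro.from_rotvec(o['orientation']).as_matrix();print(M.round(3))
d=np.load("tray.npz");R,t=d['R'],d['t']
y=M[:2,1];print("jaw axis deg",np.degrees(np.arctan2(y[1],y[0])), "tray x deg",np.degrees(.0422))
for P in [(9,12),(0,74),(77,-22),(30,-22),(0,-60)]: w=R@np.array(P)+t; print(P,w.round(1),(w-o['ee_pos'][:2]).round(1),np.hypot(*w))
E
```

```text
[[-0.001  0.378 -0.926]
 [ 0.001 -0.926 -0.378]
 [-1.    -0.001  0.   ]]
jaw axis deg -67.78074034731091 tray x deg 2.417881895452074
(9, 12) [579.2 -14.6] [343.  563.5] 579.3805849424949
(0, 74) [567.6  47. ] [331.4 625.1] 569.5326227692967
(77, -22) [648.6 -45.7] [412.4 532.4] 650.1769522719326
(30, -22) [601.6 -47.7] [365.4 530.5] 603.4970833222266
(0, -60) [573.2 -86.9] [337.1 491.2] 579.7892756458979
```

Request:
move_arm([
  [60, 95, 0, 0.2, 0.68],
  [115, 190, 0, 0.4, 0.68],
  [172, 282, 0, 0.6, 0.68],
  [230, 376, 0, 0.8, 0.68],
  [286, 470, 0, 1.0, 0.68],
  [343, 563, 0, 1.225, 0.68],
  [343, 563, 0, 1.225, 0.68],
  [343, 563, -50, 1.225, 0.68],
  [343, 563, -100, 1.225, 0.68],
  [343, 563, -140, 1.225, 0.68],
  [343, 563, -140, 1.225, 0.68],
  [343, 563, -140, 1.225, 0.68],
])

```text
t: 1.6
ee_pos: [578.3, -13.0, 79.2]
orientation: [1.174, 1.234, -1.18]
ft_force: [-0.9, -0.8, -0.4]
width: 14.0
```

```bash
cat >> h.py <<'E'
from scipy.spatial.transform import Rotation as Ro
_d=np.load("tray.npz");R,t=_d['R'],_d['t']
def st():
    o=ctrl.get_obs();M=Ro.from_rotvec(o['orientation']).as_matrix();y=M[:2,1]
    p=o['ee_pos'];print("t",round(o['t'],2),"tcp",p.round(1),"tray",(R.T@(p[:2]-t)).round(1),"jawdeg rel tray",round(np.degrees(np.arctan2(y[1],y[0]))-np.degrees(.0422),2),"w",round(o['width'],1),"F",o['ft_force'].round(1),"q",o['qpos'].round(2))
    return o
def to(P):
    o=ctrl.get_obs();return (R@np.array(P,float)+t-o['ee_pos'][:2]).round(1)
def look(k,names=("top","scene")):
    for n in names:
        im=get_image(n);y,x=(145,190) if n=="top" else (140,195)
        cv2.imwrite(f"pics/{n}{k}.png",cv2.resize(im[y:y+150,x:x+195],None,fx=4,fy=4,interpolation=cv2.INTER_CUBIC))
        for c,a,w in tabs(n,im)[0]: print(n,a,(R.T@(w[:2]-t)).round(1))
E
python3 -c "
from h import *
st();look(1);print(to((9,12)))"
```

```text
t 1.6 tcp [578.3 -13.   79.2] tray [ 8.2 13.6] jawdeg rel tray 0.14 w 14.0 F [-0.9 -0.8 -0.4] q [-0.04  0.56  1.81  0.    0.78 -0.09]
scene 204 [-210.4  179.5]
scene 215 [-51.4 -34.2]
scene 252 [ 49.7 -23.6]
[ 0.7 -0.3]
```

View pics/scene1.png

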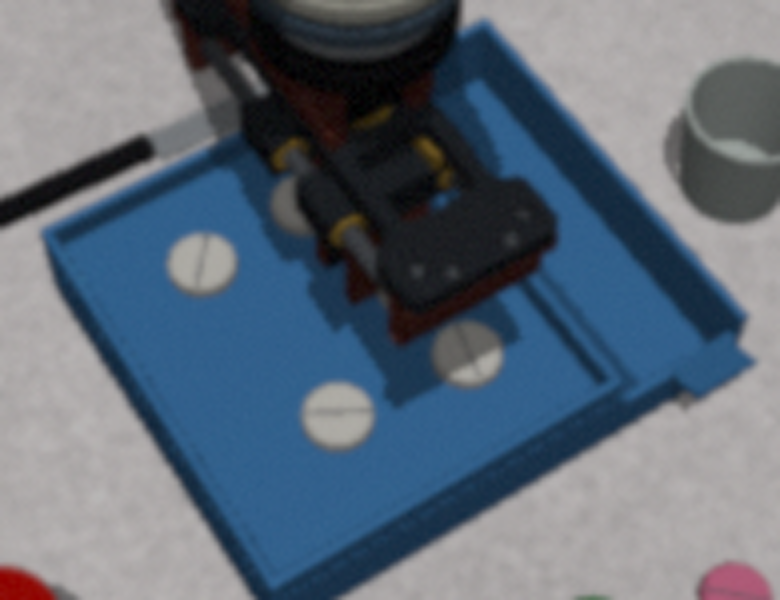

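View pics/top1.png

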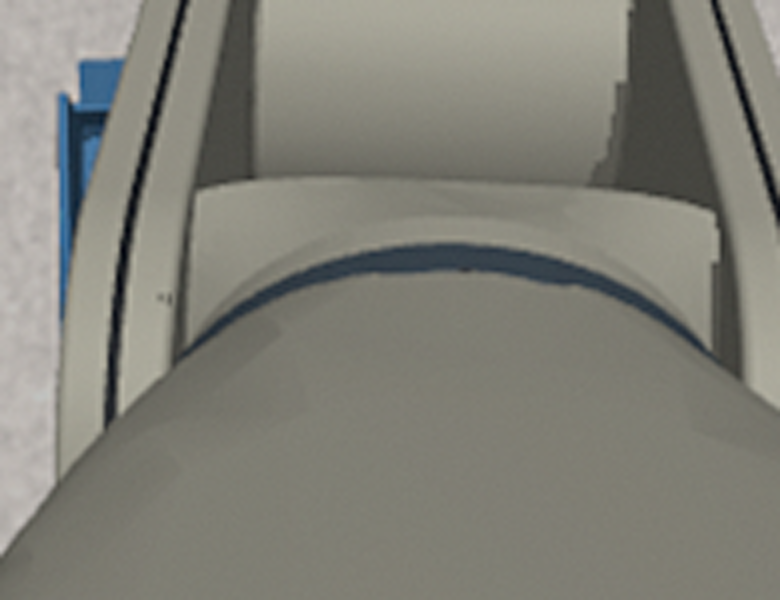

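Request:
move_arm([
  [1, -4, -12, 0, 0.68],
  [1, -4, -28, 0, 0.68],
  [1, -4, -34, 0, 0.68],
  [1, -4, -38, 0, 0.68],
  [1, -4, -38, 0, 0.68],
])

```text
t: 2.33
ee_pos: [579.4, -18.5, 42.5]
orientation: [1.175, 1.233, -1.18]
ft_force: [0.4, -0.5, -0.3]
width: 14.1
```

```bash
python3 -c "
from h import *
st();look(2,['scene'])"
```

```text
t 2.33 tcp [579.4 -18.5  42.5] tray [9.1 8.1] jawdeg rel tray 0.09 w 14.1 F [ 0.4 -0.5 -0.3] q [-0.05  0.62  1.82 -0.    0.71 -0.1 ]
scene 181 [-158.3  135.5]
scene 213 [-51.6 -34.2]
scene 251 [ 49.7 -23.7]
```

View pics/scene2.png

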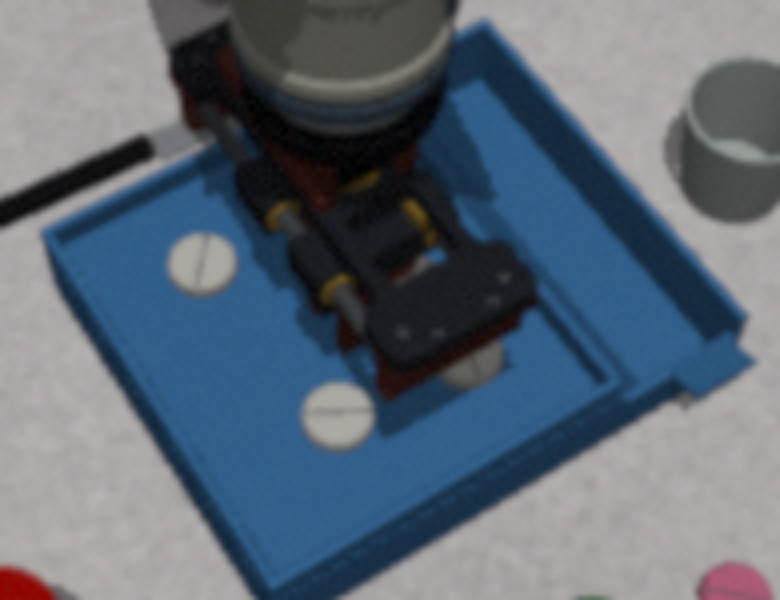

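Request:
move_arm([
  [0, 5, -2, 0, 0.68],
  [-1, 10, -2, 0, 0.68],
  [-2, 14, -2, 0, 0.68],
  [-4, 19, -2, 0, 0.68],
  [-6, 24, -2, 0, 0.68],
  [-7.5, 29, -2, 0, 0.68],
  [-9, 34, -2, 0, 0.68],
  [-10.5, 39, -2, 0, 0.68],
  [-11, 44, -2, 0, 0.68],
  [-11, 49, -2, 0, 0.68],
  [-11, 49, -2, 0, 0.68],
])

```text
t: 3.75
ee_pos: [568.7, 31.0, 40.7]
orientation: [1.175, 1.233, -1.179]
ft_force: [0.1, 0.1, -0.9]
width: 14.3
```

```bash
python3 -c "
from h import *
st();look(3,['scene'])"
```

```text
t 3.75 tcp [568.7  31.   40.7] tray [ 0.4 58. ] jawdeg rel tray 0.12 w 14.3 F [ 0.1  0.1 -0.9] q [ 0.03  0.61  1.84  0.    0.69 -0.01]
scene 129 [-665.5  181.4]
scene 196 [-55.3  23. ]
scene 213 [-51.6 -34.2]
scene 147 [56.2 37.7]
scene 252 [ 49.7 -23.6]
```

View pics/scene3.png

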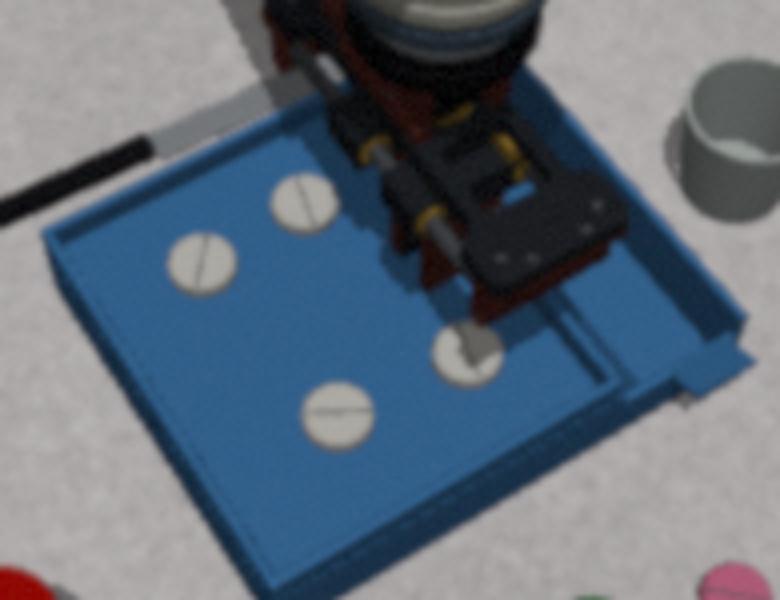

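Request:
move_arm([
  [-0.5, 5, 0, 0, 0.68],
  [-0.5, 10, 0, 0, 0.68],
  [-1, 14, 0, 0, 0.68],
  [-1, 16, 0, 0, 0.68],
  [-1, 16, 0, 0, 0.68],
  [-1, 16, 0, 0, 0.68],
  [0, 0, 10, 0, 0.68],
  [0, -20, 60, 0, 0.68],
  [20, -60, 90, 0.18, 0.68],
  [50, -90, 90, 0.36, 0.68],
  [80, -100, 90, 0.54, 0.68],
])

```text
t: 5.18
ee_pos: [649.8, -72.5, 132.5]
orientation: [0.764, 1.431, -0.769]
ft_force: [0.6, -0.5, 0.9]
width: 13.9
```

```bash
python3 -c "
from h import *
st();look(4,['scene'])"
```

```text
t 5.17 tcp [649.8 -72.5 132.5] tray [ 77.1 -48.8] jawdeg rel tray 31.25 w 13.9 F [ 0.6 -0.5  0.9] q [-0.13  0.57  1.62 -0.    0.95 -0.71]
scene 336 [-163.9  108. ]
scene 171 [-96.  55.]
scene 115 [ 15.3 122.7]
```

View pics/scene4.png

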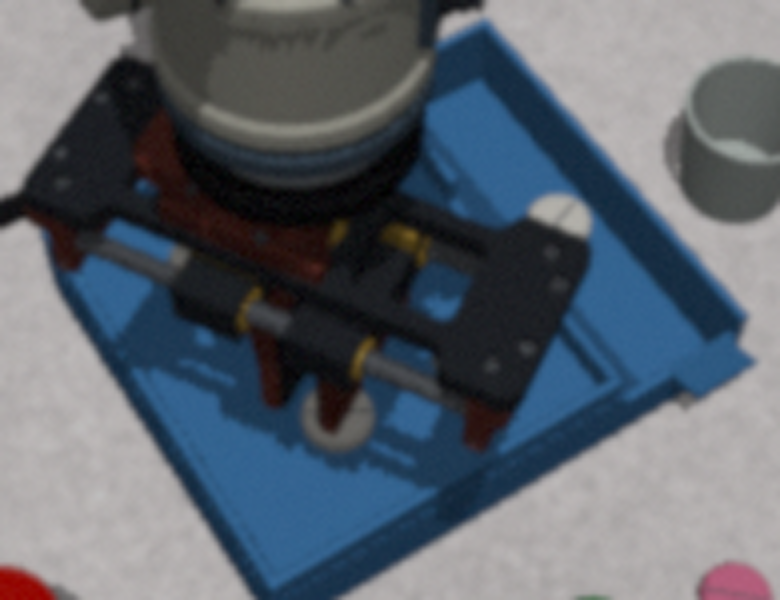

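Request:
move_arm([
  [2, 15, 0, 0.18, 0.68],
  [2, 26.5, 0, 0.36, 0.68],
  [2, 26.5, 0, 0.54, 0.68],
  [2, 26.5, 0, 0.72, 0.68],
  [2, 26.5, -10, 0.9, 0.68],
  [2, 26.5, -30, 1.025, 0.68],
  [2, 26.5, -50, 1.025, 0.68],
  [2, 26.5, -50, 1.025, 0.68],
])

```text
t: 6.22
ee_pos: [653.9, -46.9, 80.9]
orientation: [-0.036, 1.57, 0.037]
ft_force: [-0.5, -0.7, -0.1]
width: 13.7
```

```bash
python3 -c "
from h import *
st();look(5,['scene']);print(to((80,-22.5)))"
```

```text
t 6.22 tcp [653.9 -46.9  80.9] tray [ 82.3 -23.4] jawdeg rel tray 90.22 w 13.7 F [-0.5 -0.7 -0.1] q [-0.09  0.64  1.64  0.    0.86 -1.71]
scene 259 [-81.  111.2]
scene 118 [-31.1  63. ]
scene 187 [-52.3 -35.8]
[-3.2  0.8]
```

View pics/scene5.png

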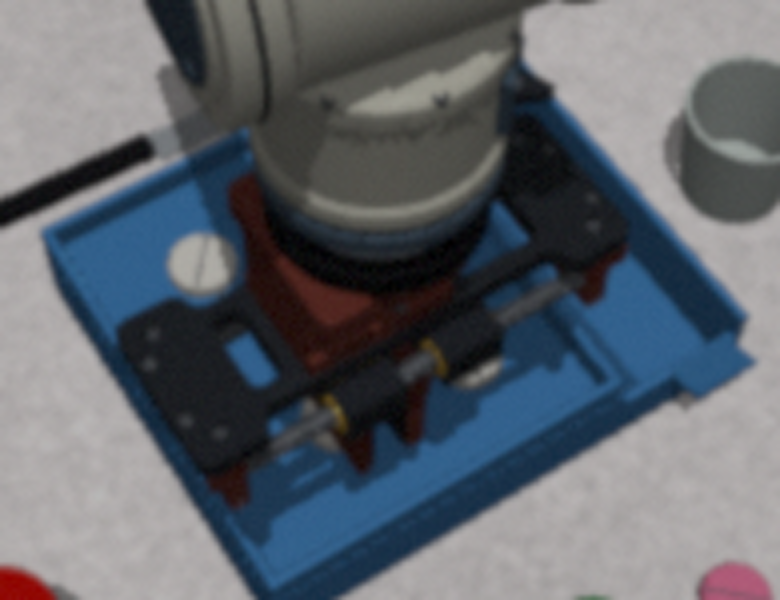

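Request:
move_arm([
  [-1, 1, -15, 0, 0.68],
  [-1, 1, -30, 0, 0.68],
  [-1, 1, -38, 0, 0.68],
  [-1, 1, -40, 0, 0.68],
  [-1, 1, -40, 0, 0.68],
])

```text
t: 6.9
ee_pos: [653.9, -45.8, 41.9]
orientation: [-0.036, 1.568, 0.037]
ft_force: [-1.2, -1.1, -1.3]
width: 13.7
```

```bash
python3 -c "
from h import *
st();print(to((25,-22.5)))"
```

```text
t 6.9 tcp [653.9 -45.8  41.9] tray [ 82.3 -22.4] jawdeg rel tray 90.26 w 13.7 F [-1.2 -1.1 -1.3] q [-0.09  0.7   1.65  0.    0.8  -1.71]
[-57.2  -2.5]
```

Request:
move_arm([
  [-5, 0, -1, 0, 0.68],
  [-10, -0.5, -1, 0, 0.68],
  [-15, -0.5, -1, 0, 0.68],
  [-21, -1, -1, 0, 0.68],
  [-27, -1, -1, 0, 0.68],
  [-33, -1.5, -1, 0, 0.68],
  [-39, -1.5, -1, 0, 0.68],
  [-45, -2, -1, 0, 0.68],
  [-51, -2, -1, 0, 0.68],
  [-55, -2.5, -1, 0, 0.68],
  [-57, -2.5, -1, 0, 0.68],
  [-57, -2.5, -1, 0, 0.68],
])

```text
t: 8.4
ee_pos: [596.9, -48.3, 40.9]
orientation: [-0.036, 1.568, 0.037]
ft_force: [0.4, 0.6, 0.8]
width: 14.1
```

Request:
move_arm([
  [4, 0, 0, 0, 0.68],
  [6, 0, 20, 0, 0.68],
  [6, 0, 70, 0, 0.68],
  [0, -30, 100, -0.18, 0.68],
  [-10, -60, 100, -0.36, 0.68],
  [-20, -90, 100, -0.54, 0.68],
  [-20, -90, 100, -0.72, 0.68],
  [-20, -90, 100, -0.9, 0.68],
  [-20, -80, 100, -1.08, 0.68],
  [-22, -60, 100, -1.26, 0.68],
  [-22, -50, 100, -1.44, 0.68],
  [-22, -45, 100, -1.57, 0.68],
])

```text
t: 9.9
ee_pos: [575.3, -92.8, 141.0]
orientation: [1.176, 1.227, -1.178]
ft_force: [0.8, 0.5, -0.9]
width: 14.0
```

```bash
python3 -c "
from h import *
st();look(6);print(to((0,-55)))"
```

```text
t 9.9 tcp [575.3 -92.8 141. ] tray [  1.8 -66. ] jawdeg rel tray 0.06 w 14.0 F [ 0.8  0.5 -0.9] q [-0.18  0.47  1.78 -0.    0.89 -0.22]
top 255 [51.9 43.9]
top 132 [ -0.6 -17.3]
top 244 [ -6.  131.6]
top 247 [-56.4  25.2]
scene 293 [-347.    77.3]
scene 144 [-250.6   28.7]
scene 159 [-152.5   46.1]
scene 184 [ 18.1 118.5]
scene 239 [54.  41.9]
[-2.2 11. ]
```

View pics/scene6.png

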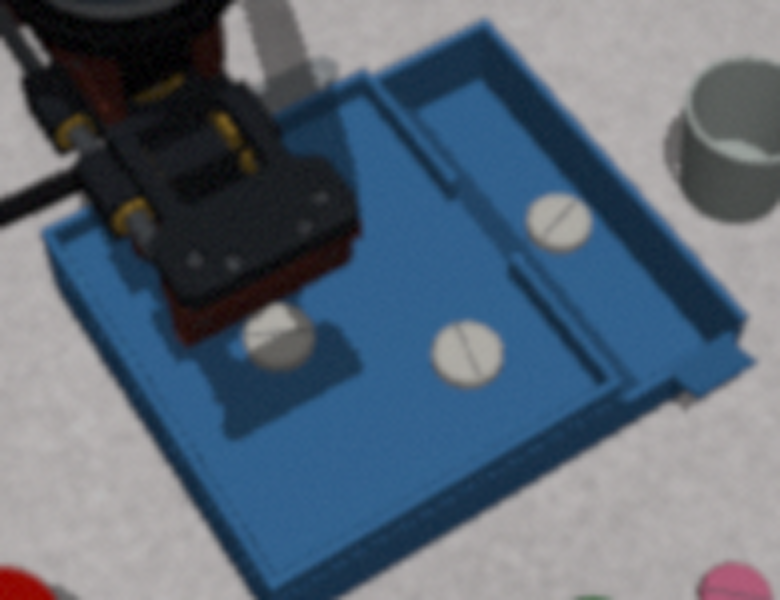

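```bash
python3 -c "
from h import *
w=ray('scene',[264.6,223.9],47)[0];print(R.T@(w[:2]-t))"
```

```text
[  1.92467678 -24.16107611]
```

Request:
move_arm([
  [-1.5, 6, -40, 0, 0.68],
  [-1.5, 6, -75, 0, 0.68],
  [-1.5, 6, -92, 0, 0.68],
  [-1.5, 6, -100, 0, 0.68],
  [-1.5, 6, -100, 0, 0.68],
])

```text
t: 10.62
ee_pos: [574.1, -87.1, 41.2]
orientation: [1.172, 1.229, -1.174]
ft_force: [-0.1, 0.2, 0.5]
width: 14.0
```

```bash
python3 -c "
from h import *
st();print(to((0,0)),to((0,74)))"
```

```text
t 10.62 tcp [574.1 -87.1  41.2] tray [  0.9 -60.2] jawdeg rel tray 0.32 w 14.0 F [-0.1  0.2  0.5] q [-0.17  0.62  1.82 -0.    0.7  -0.21]
[-3.4 60.1] [ -6.5 134.1]
```

Request:
move_arm([
  [-0.3, 6, 0, 0, 0.68],
  [-0.6, 12, 0, 0, 0.68],
  [-0.9, 18, 0, 0, 0.68],
  [-1.2, 24, 0, 0, 0.68],
  [-1.5, 30, 0, 0, 0.68],
  [-1.8, 37, 0, 0, 0.68],
  [-2.1, 44, 0, 0, 0.68],
  [-2.5, 51, 0, 0, 0.68],
  [-2.8, 58, 0, 0, 0.68],
  [-3.2, 65, 0, 0, 0.68],
  [-3.5, 72, 0, 0, 0.68],
  [-3.8, 78, 0, 0, 0.68],
])

```text
t: 12.12
ee_pos: [570.3, -8.6, 41.2]
orientation: [1.172, 1.229, -1.174]
ft_force: [-0.0, -0.3, 0.3]
width: 14.1
```

```bash
python3 -c "
from h import *
st();look(7,['scene']);print(to((0,74)))"
```

```text
t 12.12 tcp [570.3  -8.6  41.2] tray [ 0.3 18.4] jawdeg rel tray 0.33 w 14.1 F [-0.  -0.3  0.3] q [-0.03  0.61  1.85 -0.    0.69 -0.08]
scene 177 [-174.   153.9]
scene 177 [ 18. 119.]
scene 212 [-51.7 -34.2]
[-2.6 55.1]
```

View pics/scene7.png

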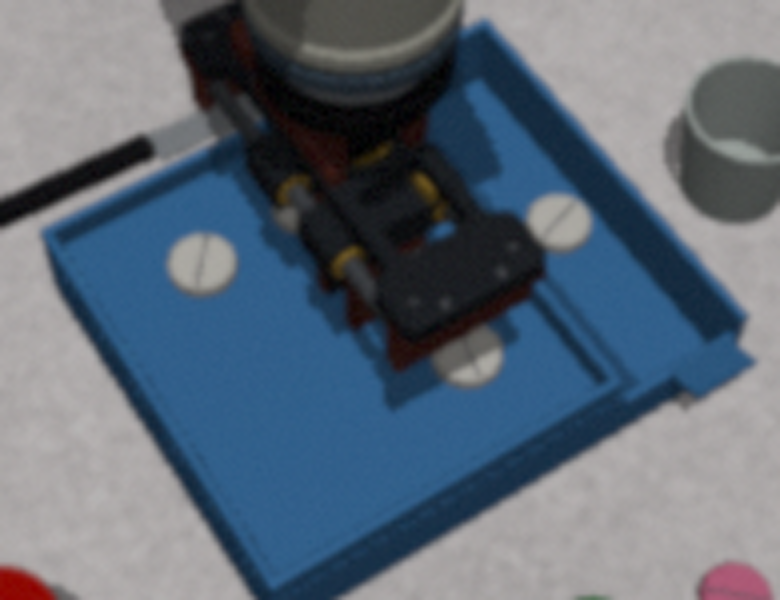

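Request:
move_arm([
  [-0.3, 6, 0, 0, 0.68],
  [-0.6, 12, 0, 0, 0.68],
  [-0.9, 18, 0, 0, 0.68],
  [-1.2, 24, 0, 0, 0.68],
  [-1.5, 30, 0, 0, 0.68],
  [-1.8, 36, 0, 0, 0.68],
  [-2.0, 42, 0, 0, 0.68],
  [-2.3, 47, 0, 0, 0.68],
  [-2.5, 52, 0, 0, 0.68],
  [-2.6, 55, 0, 0, 0.68],
  [-2.6, 55.5, 0, 0, 0.68],
  [-2.6, 55.5, 0, 0, 0.68],
])

```text
t: 13.68
ee_pos: [567.6, 47.3, 41.1]
orientation: [1.172, 1.229, -1.174]
ft_force: [0.2, -0.4, -0.0]
width: 14.0
```

Request:
move_arm([
  [0, -2, 10, 0, 0.68],
  [0, -20, 60, 0.0, 0.68],
  [20, -50, 100, 0.18, 0.68],
  [50, -70, 100, 0.36, 0.68],
  [80, -80, 100, 0.54, 0.68],
  [82, -80, 100, 0.72, 0.68],
])

```text
t: 14.42
ee_pos: [651.7, -34.0, 142.3]
orientation: [0.624, 1.474, -0.623]
ft_force: [-0.5, 0.2, 0.0]
width: 13.9
```

```bash
python3 -c "
from h import *
st();look(8);print(to((85,42)))"
```

```text
t 14.43 tcp [651.7 -34.  142.3] tray [ 80.6 -10.5] jawdeg rel tray 41.85 w 13.9 F [-0.5  0.2  0. ] q [-0.07  0.55  1.62 -0.    0.96 -0.84]
scene 113 [-515.5  125.3]
scene 317 [-176.6  206.1]
scene 161 [-54.2 -36.5]
[ 3.9 51.8]
```

View pics/scene8.png

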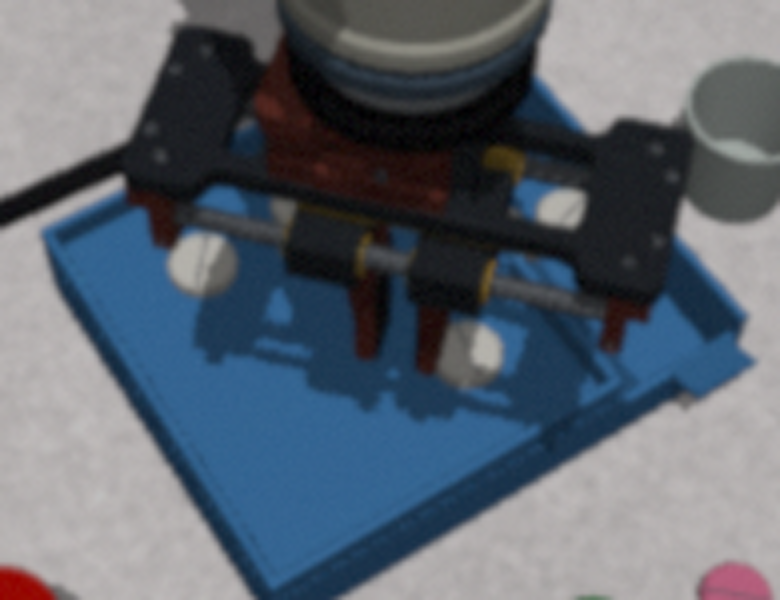

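View pics/top8.png

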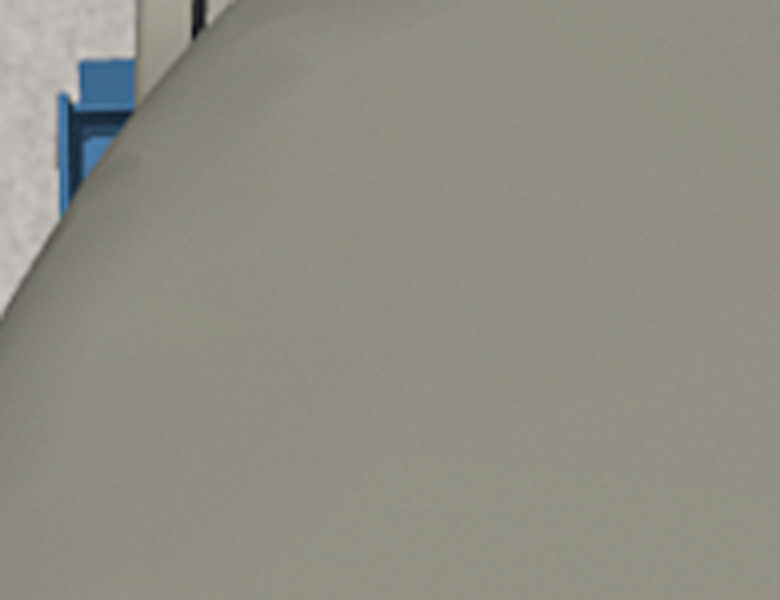

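Request:
move_arm([
  [0, -60, 20, 0.18, 0.68],
  [0, -120, 40, 0.36, 0.68],
  [0, -180, 40, 0.54, 0.68],
  [0, -240, 40, 0.7, 0.68],
  [0, -240, 40, 0.84, 0.68],
])

```text
t: 15.15
ee_pos: [649.0, -277.7, 182.1]
orientation: [-0.026, 1.567, 0.026]
ft_force: [0.2, 0.6, 0.7]
width: 14.0
```

```bash
python3 -c "
from h import *
st();look(9);print(to((83,42)))"
```

```text
t 15.15 tcp [ 649.  -277.7  182.1] tray [  67.7 -253.8] jawdeg rel tray 89.5 w 14.0 F [0.2 0.6 0.7] q [-0.42  0.58  1.47  0.    1.09 -2.03]
top 253 [51.9 43.8]
top 437 [ -5.4 124.7]
top 269 [-53.4 -32.4]
top 273 [-57.1  25.1]
scene 216 [-509.5 -226.3]
scene 208 [-54.5  23.1]
scene 583 [-293.1 -369.5]
scene 310 [ 16.5 113.5]
scene 222 [-51.  -34.4]
scene 242 [54.1 41.7]
scene 182 [-101.3 -217. ]
scene 120 [ -99.9 -372.4]
scene 243 [ -59.2 -359.2]
[  2.7 292.8]
```

View pics/scene9.png

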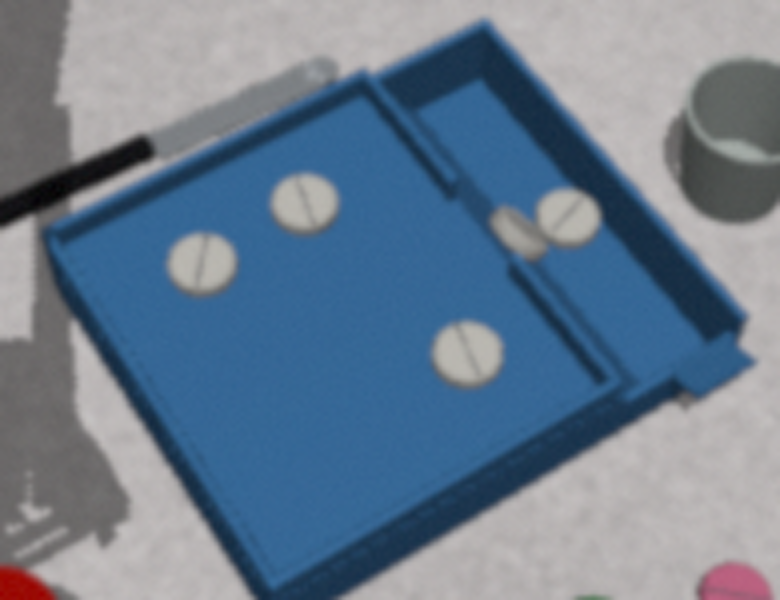

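View pics/top9.png

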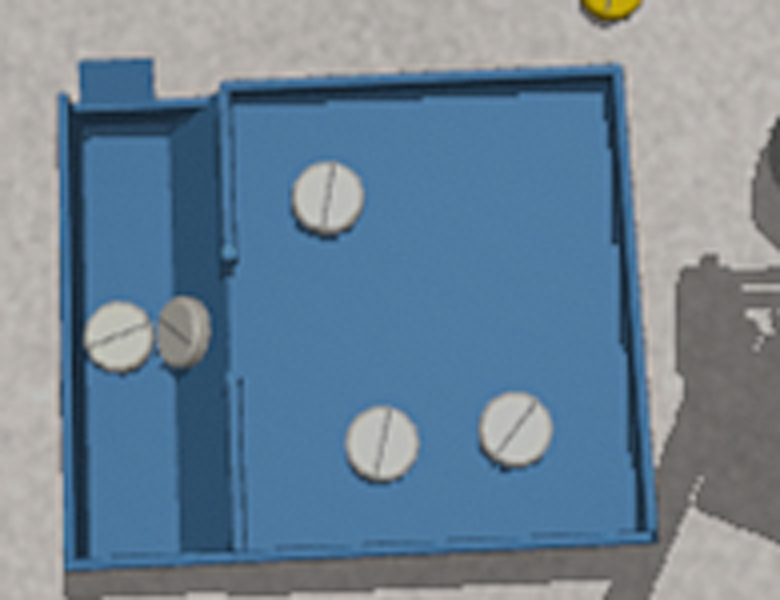

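```bash
python3 -c "
from h import *
st();print(to((34,117)))
for z in (20,25): print(R.T@(ray('top',[190+46.,145+83.],z)[0][:2]-t),R.T@(ray('scene',[195+129.5,140+58.],z)[0][:2]-t))
for z in (13,): print(R.T@(ray('top',[190+29.7,145+84.],z)[0][:2]-t),R.T@(ray('scene',[195+142.5,140+54.],z)[0][:2]-t))
"
```

```text
t 15.25 tcp [ 649.2 -274.3  181.8] tray [  68.  -250.5] jawdeg rel tray 89.49 w 14.2 F [-0.4  0.6  1.2] q [-0.42  0.58  1.47  0.    1.09 -2.02]
[-49.4 365.7]
[ -2.48753453 110.52486529] [-3.58309274e-02  1.10849911e+02]
[ -3.20487241 110.04861725] [  2.51732247 108.60214963]
[ -2.00298946 140.71034217] [  2.35907552 141.07528806]
```

Request:
move_arm([
  [-8, 60, 0, -0.18, 1],
  [-15, 120, 0, -0.36, 1],
  [-22, 180, 0, -0.54, 1],
  [-30, 240, 0, -0.72, 1],
  [-38, 300, 0, -0.9, 1],
  [-45, 366, 0, -1.08, 1],
  [-45, 366, 0, -1.26, 1],
  [-45, 366, 0, -1.44, 1],
  [-45, 366, -30, -1.562, 1],
  [-45, 366, -60, -1.562, 1],
  [-45, 366, -90, -1.562, 1],
  [-45, 366, -90, -1.562, 1],
])

```text
t: 16.75
ee_pos: [601.8, 92.2, 90.1]
orientation: [1.177, 1.228, -1.184]
ft_force: [-0.2, 0.6, 0.1]
width: 0.7
```

```bash
python3 -c "
from h import *
st();look(10,['scene']);print(to((38,117)))"
```

```text
t 16.75 tcp [601.8  92.2  90.1] tray [ 36.1 117.8] jawdeg rel tray -0.19 w 0.7 F [-0.2  0.6  0.1] q [ 0.13  0.57  1.74 -0.    0.83  0.1 ]
scene 194 [-115.9  146.9]
scene 204 [-54.7  22.9]
scene 218 [-51.2 -34.3]
scene 241 [54.1 41.8]
[ 0.6 -0.7]
```

View pics/scene10.png

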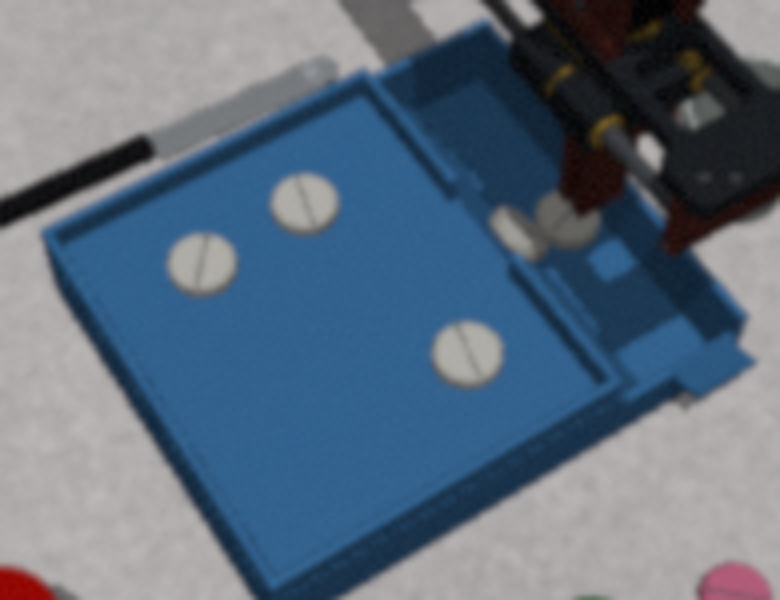

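Request:
move_arm([
  [2, -1, -25, 0, 1],
  [2, -1, -50, 0, 1],
  [2, -1, -64, 0, 1],
  [2, -1, -70, 0, 1],
  [2, -1, -70, 0, 1],
])

```text
t: 17.42
ee_pos: [605.5, 91.4, 22.1]
orientation: [1.178, 1.226, -1.181]
ft_force: [0.6, -0.1, 0.4]
width: 0.5
```

```bash
python3 -c "
from h import *
st();print(to((-32,117)))"
```

```text
t 17.43 tcp [605.5  91.4  22.1] tray [ 39.8 116.8] jawdeg rel tray -0.17 w 0.5 F [ 0.6 -0.1  0.4] q [ 0.13  0.68  1.75 -0.    0.71  0.1 ]
[-71.7  -2.8]
```

Request:
move_arm([
  [-6, -0.3, -2, 0, 1],
  [-12, -0.5, -2, 0, 1],
  [-18, -0.7, -2, 0, 1],
  [-24, -1, -2, 0, 1],
  [-30, -1.2, -2, 0, 1],
  [-36, -1.4, -2, 0, 1],
  [-42, -1.7, -2, 0, 1],
  [-48, -1.9, -2, 0, 1],
  [-54, -2.1, -2, 0, 1],
  [-60, -2.4, -2, 0, 1],
  [-66, -2.6, -2, 0, 1],
  [-71, -2.8, -2, 0, 1],
])

```text
t: 18.92
ee_pos: [534.1, 88.6, 20.1]
orientation: [1.178, 1.226, -1.181]
ft_force: [-0.6, -0.0, 0.2]
width: 0.5
```

```bash
python3 -c "
from h import *
st();look(11,['scene'])"
```

```text
t 18.93 tcp [534.1  88.6  20.1] tray [-31.7 116.9] jawdeg rel tray -0.16 w 0.5 F [-0.6 -0.   0.2] q [ 0.14  0.62  1.91 -0.    0.61  0.11]
scene 193 [-598.1  278.8]
scene 196 [-55.2  23.3]
scene 212 [-51.7 -34.2]
scene 237 [53.9 42. ]
```

View pics/scene11.png

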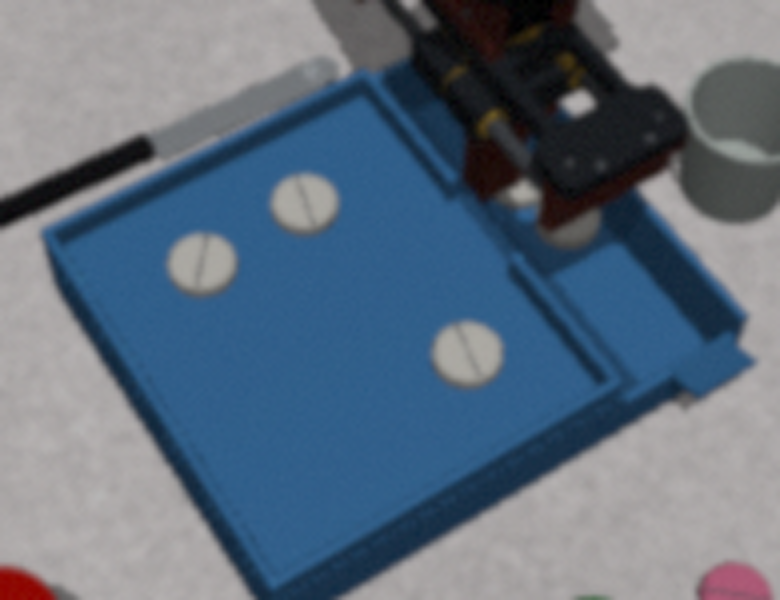

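Request:
move_arm([
  [2, 0, 50, 0, 1],
  [10, -40, 110, 0, 1],
  [40, -100, 130, 0, 1],
  [60, -160, 130, 0, 1],
  [80, -220, 130, 0, 1],
  [80, -230, 130, 0, 1],
])

```text
t: 19.73
ee_pos: [614.2, -144.6, 150.3]
orientation: [1.18, 1.224, -1.183]
ft_force: [0.3, 0.1, -0.4]
width: 0.6
```

```bash
python3 -c "
from h import *
st();look(12)"
```

```text
t 19.73 tcp [ 614.2 -144.6  150.3] tray [  38.5 -119.4] jawdeg rel tray -0.31 w 0.6 F [ 0.3  0.1 -0.4] q [-0.25  0.52  1.67 -0.    0.96 -0.28]
top 257 [51.8 44. ]
top 509 [-21.8 133.5]
top 239 [-53.8 -31.9]
top 265 [-57.1  25.8]
top 482 [-265.3 -274.7]
scene 405 [-286.3  -43.9]
scene 208 [-197.   -74.2]
scene 343 [-130.1   -5.6]
scene 381 [  3.6 119.5]
scene 192 [-54.4  24. ]
scene 242 [54.1 41.7]
```

View pics/scene12.png

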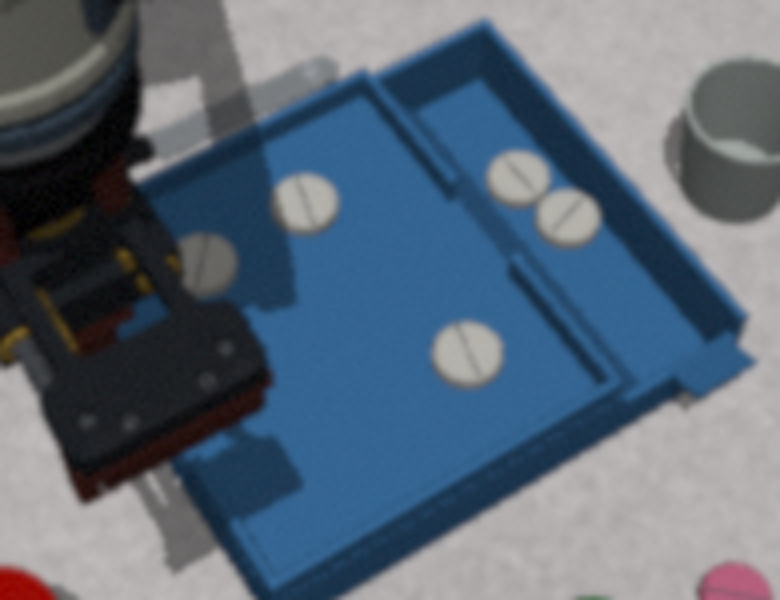

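View pics/top12.png

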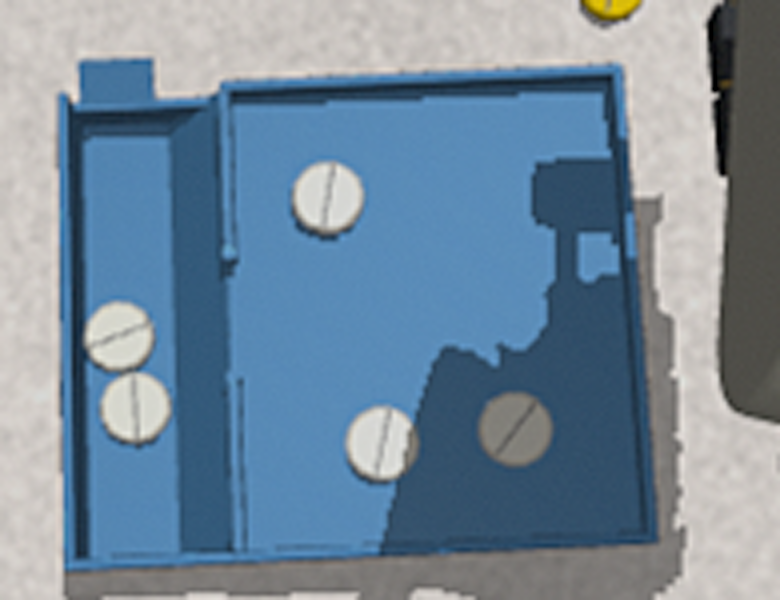

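Request:
move_arm([
  [10, 40, 0, 0.18, 0.68],
  [20, 80, 0, 0.36, 0.68],
  [30, 120, 0, 0.54, 0.68],
  [38, 164, 0, 0.72, 0.68],
  [38, 164, 0, 0.9, 0.68],
  [38, 164, 0, 1.08, 0.68],
  [38, 164, 0, 1.26, 0.68],
  [38, 164, 0, 1.44, 0.68],
  [38, 164, -30, 1.576, 0.68],
  [38, 164, -60, 1.576, 0.68],
  [38, 164, -70, 1.576, 0.68],
  [38, 164, -70, 1.576, 0.68],
])

```text
t: 21.32
ee_pos: [650.6, 21.2, 79.3]
orientation: [-0.034, 1.569, 0.033]
ft_force: [-0.2, -0.3, -0.2]
width: 14.0
```

```bash
python3 -c "
from h import *
st();print(to((84,42.5)))"
```

```text
t 21.32 tcp [650.6  21.2  79.3] tray [81.9 44.8] jawdeg rel tray 90.01 w 14.0 F [-0.2 -0.3 -0.2] q [ 0.01  0.64  1.65 -0.    0.86 -1.6 ]
[ 2.2 -2.2]
```

Request:
move_arm([
  [2, -2, -15, 0, 0.68],
  [2, -2, -28, 0, 0.68],
  [2, -2, -36, 0, 0.68],
  [2, -2, -38.5, 0, 0.68],
  [2, -2, -38.5, 0, 0.68],
])

```text
t: 21.95
ee_pos: [652.6, 19.2, 40.7]
orientation: [-0.034, 1.57, 0.033]
ft_force: [-0.2, -0.8, 0.6]
width: 13.9
```

```bash
python3 -c "
from h import *
st();print(to((27,42.5)));look(13,['scene'])"
```

```text
t 21.95 tcp [652.6  19.2  40.7] tray [83.8 42.6] jawdeg rel tray 90.01 w 13.9 F [-0.2 -0.8  0.6] q [ 0.01  0.69  1.65 -0.    0.79 -1.6 ]
[-56.7  -2.5]
scene 144 [-663.9  182.3]
scene 189 [-55.1  22. ]
scene 217 [-51.3 -34.3]
```

View pics/scene13.png

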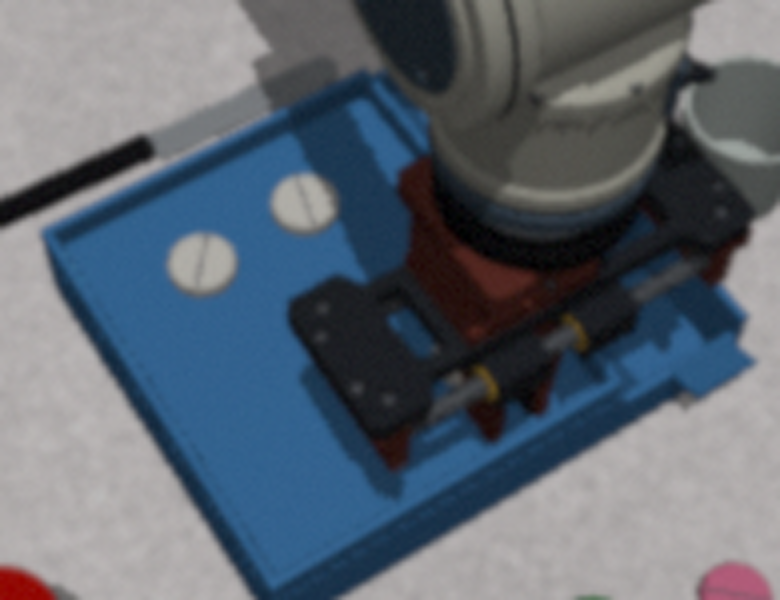

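Request:
move_arm([
  [-5, 0, 0, 0, 0.68],
  [-10, -0.5, 0, 0, 0.68],
  [-15, -0.5, 0, 0, 0.68],
  [-21, -1, 0, 0, 0.68],
  [-27, -1, 0, 0, 0.68],
  [-33, -1.5, 0, 0, 0.68],
  [-39, -1.5, 0, 0, 0.68],
  [-45, -2, 0, 0, 0.68],
  [-51, -2, 0, 0, 0.68],
  [-55, -2.5, 0, 0, 0.68],
  [-57, -2.5, 0, 0, 0.68],
  [-57, -2.5, 0, 0, 0.68],
])

```text
t: 23.5
ee_pos: [595.8, 16.7, 41.0]
orientation: [-0.034, 1.569, 0.033]
ft_force: [-0.1, -0.4, -0.6]
width: 14.5
```

Request:
move_arm([
  [4, 0, 0, 0, 0.68],
  [6, 0, 20, 0, 0.68],
  [6, 0, 70, 0, 0.68],
  [0, -40, 100, -0.18, 0.68],
  [-10, -80, 100, -0.36, 0.68],
  [-20, -90, 100, -0.54, 0.68],
  [-20, -90, 100, -0.72, 0.68],
  [-20, -90, 100, -0.9, 0.68],
  [-22, -80, 100, -1.08, 0.68],
  [-22, -60, 100, -1.26, 0.68],
  [-22, -50, 100, -1.44, 0.68],
  [-22, -45, 100, -1.57, 0.68],
])

```text
t: 25.0
ee_pos: [574.2, -27.8, 141.1]
orientation: [1.179, 1.226, -1.182]
ft_force: [0.4, 0.5, 0.3]
width: 14.0
```

```bash
python3 -c "
from h import *
st();look(14);print(to((2,5)))"
```

```text
t 25.0 tcp [574.2 -27.8 141.1] tray [ 3.5 -0.9] jawdeg rel tray -0.19 w 14.0 F [0.4 0.5 0.3] q [-0.07  0.46  1.8  -0.    0.89 -0.11]
scene 245 [-341.3  225.2]
scene 304 [  7.8 121.5]
scene 215 [-51.5 -34.2]
[-1.7  6. ]
```

View pics/scene14.png

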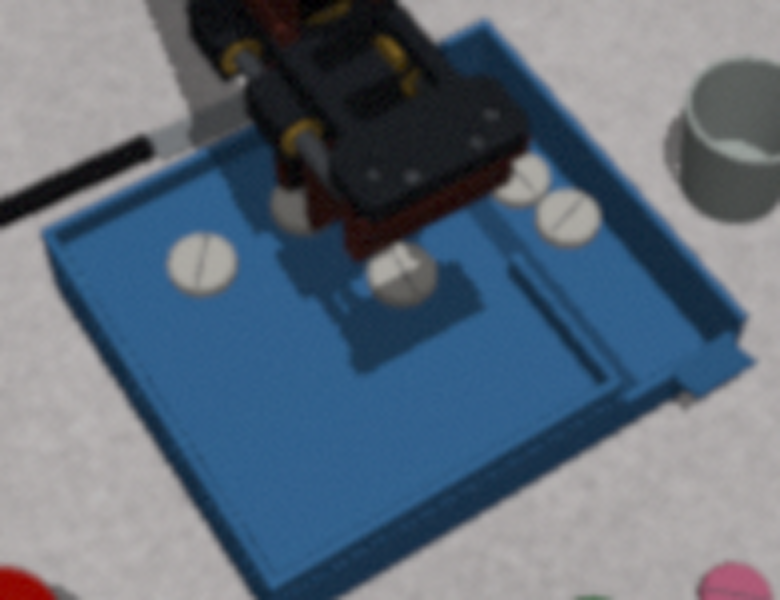

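Request:
move_arm([
  [-1.5, 6, -40, 0, 0.68],
  [-1.5, 6, -75, 0, 0.68],
  [-1.5, 6, -92, 0, 0.68],
  [-1.5, 6, -100, 0, 0.68],
  [-1.5, 6, -100, 0, 0.68],
])

```text
t: 25.72
ee_pos: [573.0, -22.0, 41.3]
orientation: [1.176, 1.228, -1.178]
ft_force: [0.3, -0.0, -0.5]
width: 14.0
```

```bash
python3 -c "
from h import *
st();print(to((1,50)),to((1,74.5)));look(15,['scene'])"
```

```text
t 25.73 tcp [573.  -22.   41.3] tray [2.5 4.8] jawdeg rel tray 0.07 w 14.0 F [ 0.3 -0.  -0.5] q [-0.06  0.61  1.84 -0.    0.69 -0.1 ]
[-3.4 45.1] [-4.5 69.6]
scene 184 [-170.1  130.4]
scene 360 [  3.2 120. ]
scene 212 [-51.7 -34.2]
```

View pics/scene15.png

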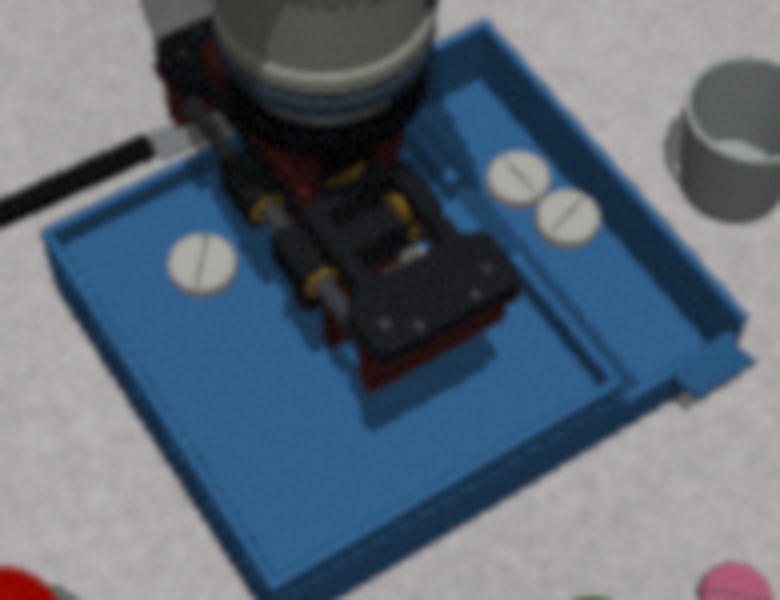

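Request:
move_arm([
  [-0.3, 6, 0, 0, 0.68],
  [-0.7, 12, 0, 0, 0.68],
  [-1.1, 18, 0, 0, 0.68],
  [-1.6, 24, 0, 0, 0.68],
  [-2.2, 31, 0, 0, 0.68],
  [-2.8, 38, 0, 0, 0.68],
  [-3.4, 45, 0, 0, 0.68],
  [-3.7, 52, 0, 0, 0.68],
  [-4, 59, 0, 0, 0.68],
  [-4.3, 65, 0, 0, 0.68],
  [-4.5, 69.5, 0, 0, 0.68],
  [-4.5, 69.5, 0, 0, 0.68],
])

```text
t: 27.28
ee_pos: [568.8, 47.8, 41.8]
orientation: [1.176, 1.228, -1.177]
ft_force: [-0.2, 1.0, -0.2]
width: 13.8
```

Request:
move_arm([
  [0, 0, 0, 0, 0.68],
  [0, -2, 10, 0, 0.68],
  [0, -20, 60, 0, 0.68],
  [10, -70, 110, 0, 0.68],
  [20, -130, 120, 0, 0.68],
  [30, -190, 120, 0, 0.68],
  [30, -190, 120, 0, 0.68],
])

```text
t: 28.15
ee_pos: [599.5, -146.4, 163.1]
orientation: [1.18, 1.223, -1.179]
ft_force: [0.2, 1.2, -0.8]
width: 14.2
```

```bash
python3 -c "
from h import *
st();look(16)"
```

```text
t 28.15 tcp [ 599.5 -146.4  163.1] tray [  23.8 -120.5] jawdeg rel tray -0.19 w 14.2 F [ 0.2  1.2 -0.8] q [-0.26  0.48  1.69 -0.    0.96 -0.3 ]
top 116 [ 306.5 -232.6]
top 243 [-53.6 -31.9]
top 277 [-57.3  25.2]
scene 414 [-352.7  -34.7]
scene 583 [-144.4   -8. ]
scene 504 [  6.1 114.4]
scene 205 [-54.4  23.1]
```

View pics/scene16.png

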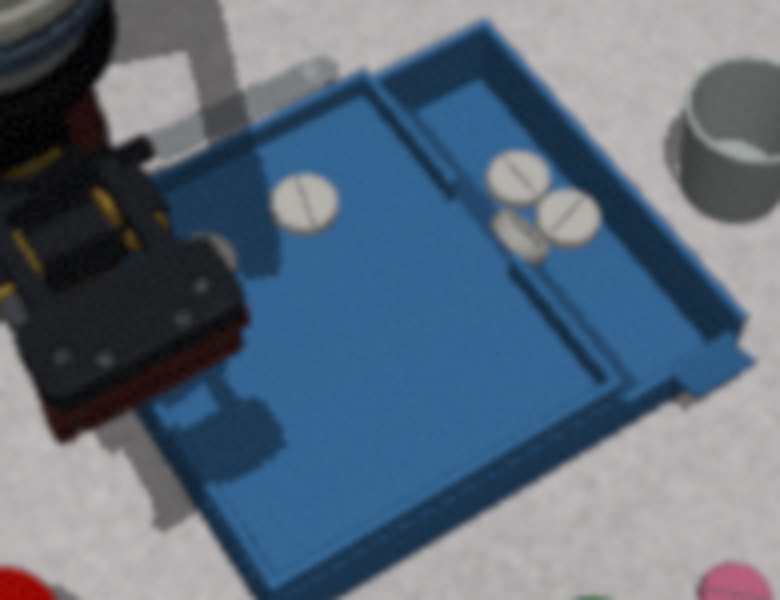

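View pics/top16.png

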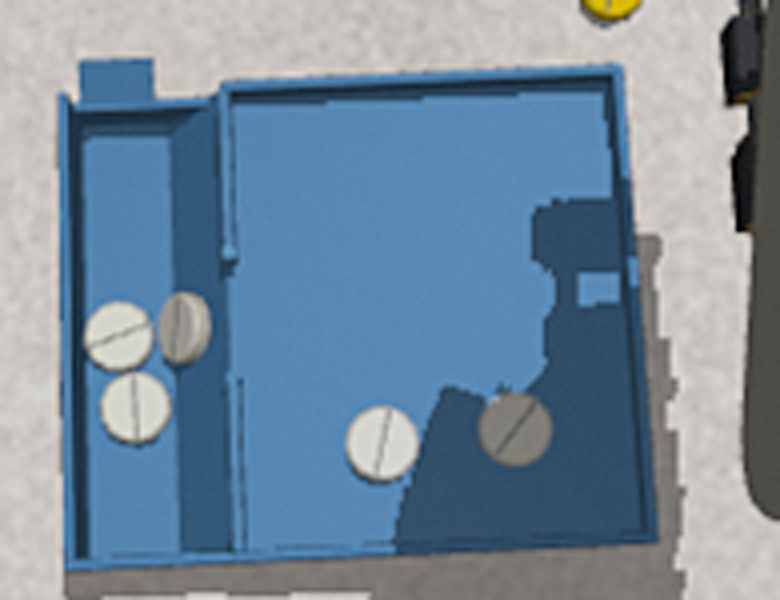

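Request:
move_arm([
  [-18, 58, 0, 0, 1],
  [-36, 116, 0, 0, 1],
  [-55, 175, 0, 0, 1],
  [-74, 235, 0, 0, 1],
  [-74, 235, 0, 0, 1],
  [-74, 235, -40, 0, 1],
  [-74, 235, -80, 0, 1],
  [-74, 235, -80, 0, 1],
])

```text
t: 29.25
ee_pos: [522.0, 91.6, 79.8]
orientation: [1.174, 1.231, -1.183]
ft_force: [-0.2, 0.3, 0.4]
width: 0.6
```

```bash
python3 -c "
from h import *
st();print(to((-40,117)))"
```

```text
t 29.25 tcp [522.   91.6  79.8] tray [-43.7 120.5] jawdeg rel tray -0.01 w 0.6 F [-0.2  0.3  0.4] q [ 0.15  0.5   1.92 -0.    0.72  0.11]
[ 3.8 -3.3]
```

Request:
move_arm([
  [3, -3, -25, 0, 1],
  [3, -3, -45, 0, 1],
  [3, -3, -56, 0, 1],
  [3, -3, -59, 0, 1],
  [3, -3, -59, 0, 1],
])

```text
t: 29.88
ee_pos: [525.5, 88.6, 21.5]
orientation: [1.175, 1.23, -1.183]
ft_force: [-0.5, 0.4, -1.0]
width: 0.4
```

```bash
python3 -c "
from h import *
st();print(to((30,117)))"
```

```text
t 29.88 tcp [525.5  88.6  21.5] tray [-40.3 117.4] jawdeg rel tray -0.02 w 0.4 F [-0.5  0.4 -1. ] q [ 0.15  0.61  1.93 -0.    0.61  0.11]
[70.2  2.6]
```

Request:
move_arm([
  [6, 0.2, -1, 0, 1],
  [12, 0.4, -1, 0, 1],
  [18, 0.6, -1, 0, 1],
  [24, 0.8, -1, 0, 1],
  [30, 1, -1, 0, 1],
  [36, 1.3, -1, 0, 1],
  [42, 1.5, -1, 0, 1],
  [48, 1.7, -1, 0, 1],
  [54, 2, -1, 0, 1],
  [60, 2.2, -1, 0, 1],
  [65, 2.4, -1, 0, 1],
  [70, 2.6, -1, 0, 1],
])

```text
t: 31.38
ee_pos: [595.8, 91.2, 20.5]
orientation: [1.175, 1.23, -1.183]
ft_force: [-0.1, -0.0, -0.3]
width: 0.5
```

Request:
move_arm([
  [-2, 0, 0, 0, 1],
  [-2, 0, 50, 0, 1],
  [0, -40, 110, 0, 1],
  [0, -100, 150, 0, 1],
  [0, -160, 150, 0, 1],
  [0, -220, 150, 0, 1],
  [0, -280, 150, 0, 1],
  [0, -340, 150, 0, 1],
  [0, -340, 150, 0, 1],
  [0, -340, 150, 0, 1],
])

```text
t: 32.62
ee_pos: [595.2, -248.7, 170.1]
orientation: [1.176, 1.231, -1.184]
ft_force: [-0.2, 0.4, -0.1]
width: 0.0
```

```bash
python3 -c "
from h import *
st();look(17)
for n in ('top','scene'): cv2.imwrite('pics/full_%s.png'%n,get_image(n))"
```

```text
t 32.62 tcp [ 595.2 -248.7  170.1] tray [  15.1 -222.5] jawdeg rel tray -0.09 w 0.0 F [-0.2  0.4 -0.1] q [-0.41  0.51  1.62 -0.    1.02 -0.45]
top 149 [ 135.8 -307.4]
top 264 [ 144.4 -340.8]
top 117 [   5.6 -307.5]
top 164 [  -2.  -344.9]
top 267 [-53.4 -32.5]
top 273 [-57.1  25.1]
top 102 [-253.   -97.4]
scene 131 [-629.7 -118.7]
scene 586 [ 19.7 118.4]
scene 208 [-54.4  22.9]
scene 222 [-51.  -34.4]
```

View pics/scene17.png

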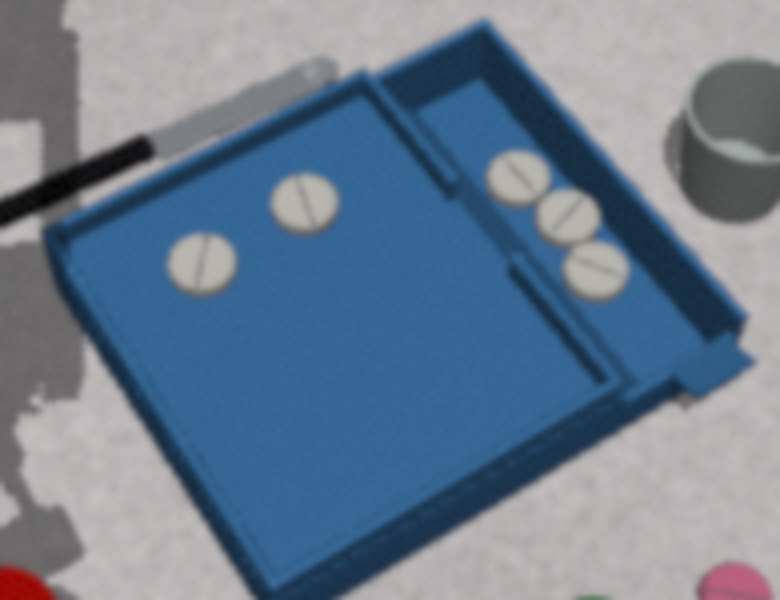

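View pics/full_top.png

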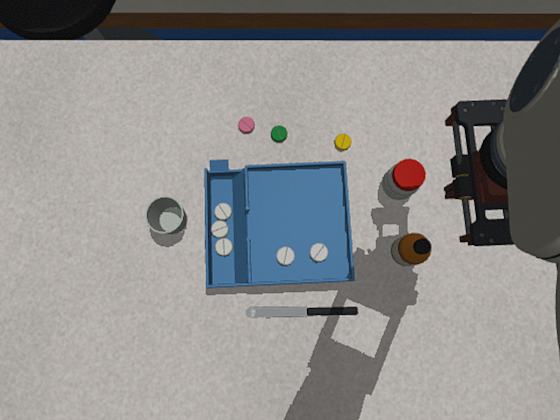

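Three tablets now lie flat in the trough, around top-view pixels (223,211), (219,229) and (224,246). The other two are still where they started on the platform, and the jars, bottle, spatula and look-alikes have not moved. The arm is clear, so I am handing in.

```bash
python3 -c "
from workcell import ctrl
print(ctrl.close_job())"
```

```text
the job is handed in; nothing more can be done
None
```

Three tablets are in the trough and the other two are still on the platform. I pushed them through the gate one at a time with the fingertips, sliding them the whole way.

- **Extra moves in the trough:** The second and third tablets came to rest leaning on the trough's slope against the first one. I nudged each sideways inside the trough so that it lay flat.
- **Last checks (at 32.6 s):** Both cameras show the three tablets flat in the trough. The other two are in their starting places, at about (-53, -33) and (-57, 25) mm in the tray frame. The jars, bottle, spatula and look-alikes appear unmoved, and the arm was clear of everything when I handed in. Force readings at the end of each move stayed below about 2 N.
- **Disagreements:** The two camera views differed by about 2 mm on the platform and up to about 5 mm in the trough. My tray fit was off by up to about 2 mm at its corners. Neither affected the result.

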